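# Load a tube rack on the orbital shaker and lock the swing clamp

### The job

Load the rack of sample tubes upright into the nest on the shaker's platform, either way round, setting it fully down. Then clamp it: pull the black knob up to unlock it, turn it anticlockwise until the clamp arm points straight over the end of the rack, and push the knob back down fully home so that it locks there with the pad on the rack. Leave the other things on the bench where they are.

Things in the scene. Friction and masses are not known exactly. Their poses are not given: they have to be found in the camera images.
- rack_center (a point): Centre (half-way up) of the blue-grey open tube rack, 38 x 110 x 38 mm, about 0.13 kg, with six capped microtubes fixed in it that stand 5 mm above its top. y axis along its 110 mm length, x across its 38 mm width (grip it across the width at mid-length, well above the bench or deck), z up. It starts on the bench before the shaker.
- nest_center (a point): Where the rack's centre comes when seated on the fixed white shaker: 19 mm above the deck, whose top is 60 mm above the bench. x points away from the shaker's front, along the seated rack; y left; z up. Four tabs on the long sides (the middle 54 mm of each side is free for fingers) and one at each end, 7 to 12 mm tall, give 2 mm play all round. The clamp's axis is at x = -80 mm, y = 0 here.
- knob_center (a point): Centre of the round black ribbed clamp knob, on its vertical axis: diameter 36 mm, height 26 mm. With clamp_lift 0 it is 70 mm above the deck (130 mm above the bench). Below the knob are 10 mm of bare stem, then the 8 mm thick clamp arm, which turns and rises with it. x points along the arm, z up.
- pad_center (a point): Centre of the underside of the clamp arm's rubber pad (diameter 12 mm), 32 mm from the knob's axis along the arm, which is 14 mm wide and reaches 43 mm out. With clamp_lift 0 it is 36 mm above the deck, 2 mm below the top of a seated rack.
- clamp_lift (a joint): How far the knob is pulled up, m: 0 home, stop at 0.018. It slides with 5 N of friction and stays where left. Two dogs under the arm sit in notches of the post: below 0.010 they keep the knob from turning, above it turns freely. It goes home only in a notch. Locked on a seated rack it reads about 0.002, the pad resting on the rack.
- clamp_turn (a joint): Angle of knob and arm, rad, growing anticlockwise seen from above: about 0 parked (arm to the shaker's right, clear of the rack); 1.396 (80 degrees) with the arm along the nest's x axis over the rack's end, at the second notch. Notches have 0.1 rad of play either way and round leads; stops at -0.2 and 1.62. Friction 0.06 N m; stays where left.

How it is judged:
By the outcome, as a careful person would: the job done as asked, in the order asked, and still so for the second after the job is handed in, with the robot touching nothing.
It also fails if it takes over 51 s, if anything falls off the work surface, if the arm or the gripper's body presses on something with over 40 N, if the wrist force passes 120 N, or if a joint passes its speed limit or range.

### The arm

A 7-joint arm with a two-finger parallel gripper is mounted at the origin on a cart in front of the work surface, level with it; the furniture and walls round the work are solid. World frame = base frame: x ahead of the robot, y to its left, z up, the work surface at z = 0. Lengths are in m, angles in rad, forces in N, time in s.
With the tool pointing down it reaches from about 0.35 to 0.9 m from the base axis. Payload 8.1 kg.
Tool frame: the origin (TCP) lies at the very end of the fingers, on their centre line; the grasp point (between the pads) lies 19 mm behind it; z points along the fingers, y is the line along which they close (so a half turn about z gives the same grasp; the last joint's range is limited). The gripper opens to 92 mm and grips with 3 to 60 N. Pads are 19 mm wide; open, the fingers measure 130 mm over their backs; the gripper's body (75 mm by 190 mm) begins 47 mm behind the grasp point.
Start: joints at [1.111, 0.434, 0.025, 1.573, -0.012, 1.134, -0.075], TCP at [0.218, -0.586, 0.227] pointing down, gripper open.
Joint ranges: [-2.62, 2.62], [-0.44, 2.09], [-1.27, 1.32], [0.08, 2.57], [-1.32, 4.46], [0.12, 2], [-2.74, 2.74]. Speed limits (rad/s): [2.22, 2.22, 3.01, 3.01, 3.14, 3.14, 3.14].

### API

Orientations are given as a rotation vector (axis times angle).
In Python, from cell import arm gives the robot as it stands.
- The arm moves only by the tool jog_arm, never from a script. Its argument "rows" is a list of rows, each a list of 3 entries, a list of its own where there are three numbers: the shift along the world's x, y, z in cm, then the turn, a rotation vector about the world's x, y, z in degrees, then the opening, from 0 (shut) to 1 (fully open). A call has 1 to 8 rows; each row is the pose to reach, as a shift and turn from the pose commanded when the call began; what a row does not reach only later rows make up. A row lasts 1/8 s, in which the tool goes at most 62.5 mm and 10.7 degrees, less where a joint would pass 70% of its speed; a pose out of reach is approached as far as the arm can. A call with a gripper value outside its range is refused whole. The fingers move at their own pace and stop on an object; "newtons" is the grip in N (left out, the last holds). Time passes only in rows, so rows that repeat a pose let the fingers close. It gives the time, the measured TCP pose, the force, the opening and the grip force at its end, in the units of the state.
- arm.observe(): the state, without advancing time (a new reading comes with each control period).
- arm.get_image(name): name is "side" or "top"; returns a dict with "img" (420x560x3 uint8, red, green, blue), "depth" (420x560 float32, m along the optical axis (not along the pixel's ray), 0 where there is no reading), "fx", "fy", "cx", "cy" (pixels), "dist_coeffs" ([k1, k2, p1, p2, k3] as OpenCV has them; the pictures are not rectified), "rvec" (rotation vector, rad) and "tvec" (3), from world to camera coordinates, as OpenCV has them. Camera axes: x right, y down, z forward; pixel columns grow to the right and rows downward; lengths in m; the calibration is good to about 2 mm. A picture is of the moment at which its call begins.
- arm.sign_off(): hands the job in; it is judged then, once.
The state is a dict: "clock": time; "joints": joint angles; "dq": joint speeds; "joint_efforts": joint torques, N m; "position": TCP position; "ee_rot": TCP orientation; "force": force on the tool from outside, world axes, zero at the start; "ft_torque": the same for the moment, N m; "width": opening from 0.0 (shut) to 1.0 (fully open); "gripper_force": force on a finger pad.
Only numpy, scipy, OpenCV 4.12 (cv2) and the standard library are available. Lean on these libraries where they do the work, as an engineer would, in place of code of your own. Each camera call takes 0.05 s, during which the arm holds its last target. There are 200 camera calls.

## Working session

There is one attempt and no reset: what is moved stays moved. The work goes in short steps, Python scripts to look and compute and a tool call to move; the robot and the scene stay as the last step left them, time stands still between calls to the robot, and variables do not carry over. Pictures are saved under pics/ and viewed, at most 10 in all, crops included, and the job is handed in when it is done.

Besides the shell and the picture viewer there is one more tool, called as a command line: name --argument value ..., lists and objects as JSON in quotes. jog_arm: Moves the arm, as the interface text tells. Its arguments: {"type":"object","properties":{"rows":{"type":"array","items":{"type":"array"}},"newtons":{"type":"number"}},"required":["rows"]}

```bash
mkdir -p pics
cat > h.py <<'E'
import numpy as np, cv2
from cell import arm
def get(n):
    d=arm.get_image(n); d['K']=np.array([[d['fx'],0,d['cx']],[0,d['fy'],d['cy']],[0,0,1.]]); d['R']=cv2.Rodrigues(np.array(d['rvec'],float))[0]; d['t']=np.array(d['tvec'],float).ravel(); return d
def save(d,f): cv2.imwrite(f,d['img'][:,:,::-1])
def rays(d,px):
    u=cv2.undistortPoints(np.array(px,float).reshape(-1,1,2),d['K'],np.array(d['dist_coeffs'],float)).reshape(-1,2)
    return np.c_[u,np.ones(len(u))]
def plane(d,px,z):
    r=rays(d,px)@d['R']; c=-d['R'].T@d['t']
    return c+r*((z-c[2])/r[:,2])[:,None]
def cloud(d):
    v,u=np.mgrid[:420,:560]; r=rays(d,np.c_[u.ravel(),v.ravel()])
    P=(r*d['depth'].reshape(-1,1)-d['t'])@d['R']
    return P.reshape(420,560,3)
E
python3 - <<'E'
from h import *
print(arm.observe())
ims=[]
for n in('side','top'):
    d=get(n);save(d,f'pics/{n}0.png');print(n,-d['R'].T@d['t'],d['R'][2]); np.save(n+'0.npy',d,allow_pickle=True)
E
```

```text
{'clock': 0.0, 'joints': array([ 1.11143015,  0.4352099 ,  0.02497412,  1.57408795, -0.01161346,
        1.13401914, -0.075095  ]), 'dq': array([-0.00075078, -0.00268042, -0.00127434,  0.00170857,  0.00104606,
        0.00021316,  0.00034718]), 'joint_efforts': array([ 5.54249855e-04, -6.67858028e+01,  9.85089540e-01, -3.14466298e+01,
       -6.05250592e-02,  4.29440313e-02,  2.08971146e-04]), 'position': array([ 0.21804832, -0.58518035,  0.22595666]), 'ee_rot': array([-3.09026006e+00, -5.57058548e-01,  6.41156060e-04]), 'force': array([-0.47719298,  0.32147917,  0.10984225]), 'ft_torque': array([-0.0266394 ,  0.0122145 ,  0.02077968]), 'gripper_force': 0.0, 'width': 0.9991896188794672}
side [0.44288972 0.48970976 0.49102923] [ 0.08536864 -0.89572848 -0.43632864]
top [ 0.39481555 -0.27247075  0.96914705] [ 0.104151    0.01361478 -0.9944683 ]
```

View pics/top0.png

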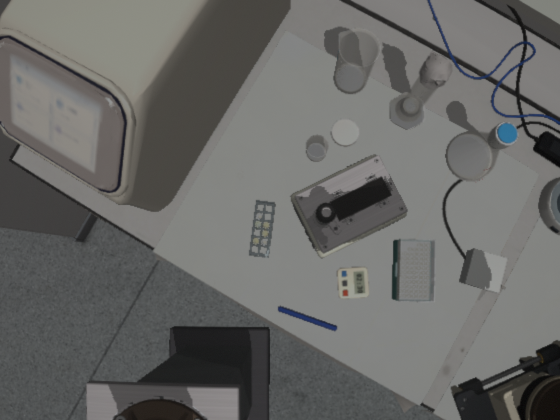

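View pics/side0.png

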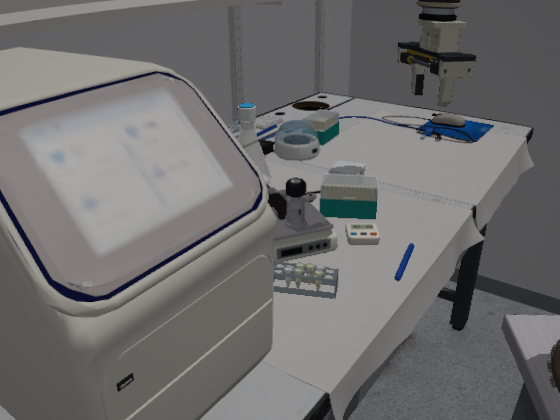

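Run:
```python
from h import *
t=np.load('top0.npy',allow_pickle=True).item(); s=np.load('side0.npy',allow_pickle=True).item()
a=cv2.resize(t['img'][150:270,230:420],None,fx=4,fy=4,interpolation=cv2.INTER_CUBIC)
b=cv2.resize(s['img'][160:310,250:400],None,fx=4,fy=4,interpolation=cv2.INTER_CUBIC)
cv2.imwrite('pics/tc.png',a[:,:,::-1]);cv2.imwrite('pics/sc.png',b[:,:,::-1])
print(plane(t,[[262,228],[326,212],[390,188],[280,228],[262,208]],0.0))
P=cloud(t)
for p in [(326,212),(360,200),(262,228),(320,235),(375,215),(350,180),(340,249)]: print(p,P[p[1],p[0]])
```

```text
[[ 0.46859824 -0.20792892  0.        ]
 [ 0.50094962 -0.3378168   0.        ]
 [ 0.55019628 -0.46978945  0.        ]
 [ 0.46854945 -0.24442222  0.        ]
 [ 0.50940571 -0.20773214  0.        ]]
(326, 212) [ 0.48541263 -0.32825078  0.14187365]
(360, 200) [ 0.51767783 -0.39946809  0.05752801]
(262, 228) [ 0.46589753 -0.21029138  0.03547427]
(320, 235) [ 0.45064481 -0.32210843  0.05828711]
(375, 215) [ 0.48854103 -0.42756662  0.05905136]
(350, 180) [ 0.55684646 -0.38102447  0.05601832]
(340, 249) [ 0.42477895 -0.3622886   0.03310672]
```

View pics/tc.png

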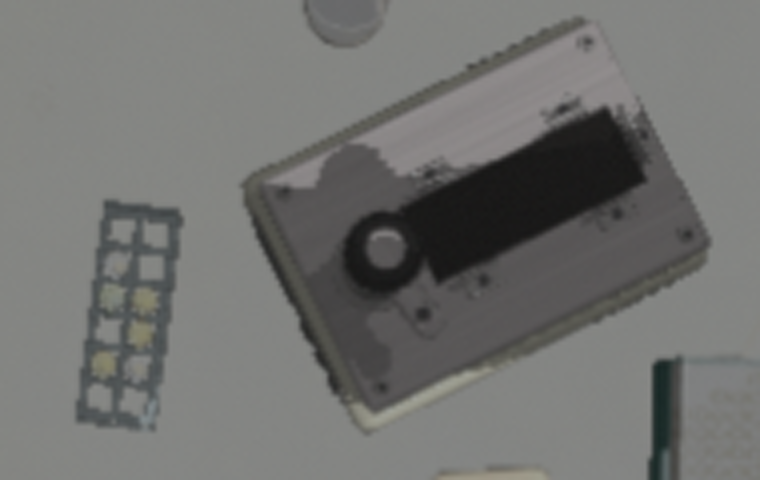

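View pics/sc.png

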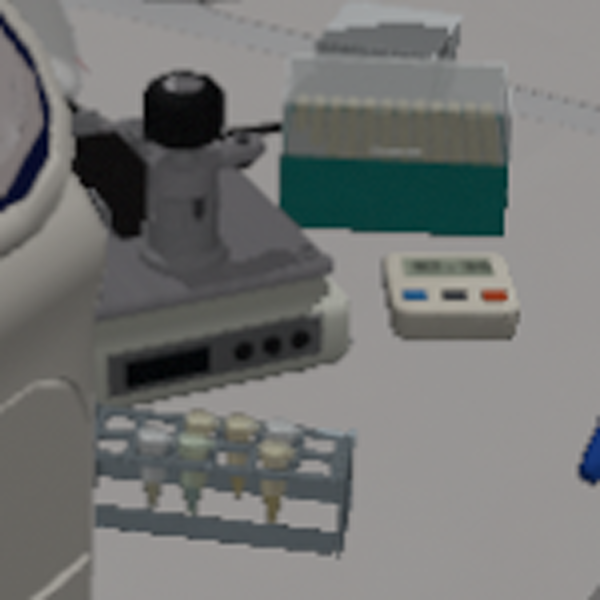

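```bash
cat > m.py <<'E'
from h import *
def rect(d,m,z):
    c=max(cv2.findContours(m.astype(np.uint8),cv2.RETR_EXTERNAL,cv2.CHAIN_APPROX_NONE)[0],key=cv2.contourArea).reshape(-1,2)
    w=(plane(d,c,z)[:,:2]*1e4).astype(np.float32)
    (c,s,a)=cv2.minAreaRect(w); 
    if s[0]<s[1]: s=s[::-1];a+=90
    return np.array(c)/1e4,np.array(s)/1e4,(a+90)%180-90
E
python3 - <<'E'
from m import *
for n in('top',):
    d=np.load(n+'0.npy',allow_pickle=True).item(); P=cloud(d); g=d['img'].astype(int); s=g.sum(2)
    yy,xx=np.mgrid[:420,:560]
    roi=(xx>240)&(xx<285)&(yy>190)&(yy<270)
    m=roi&(P[...,2]>.025)&(P[...,2]<.06)
    mc=cv2.morphologyEx(m.astype(np.uint8),cv2.MORPH_CLOSE,np.ones((9,9)))
    print('rack depth',rect(d,mc,.038), m.sum())
    print('bg',g[228,290],'rack px',g[202:204,258:274:5].tolist())
    m2=roi&(g[...,2]-g[...,0]>8)
    mc=cv2.morphologyEx(m2.astype(np.uint8),cv2.MORPH_CLOSE,np.ones((9,9)))
    print('rack col',rect(d,mc,.038),m2.sum())
    roi=(xx>300)&(xx<410)&(yy>160)&(yy<245)
    k=roi&(s<110)
    dk=k&(xx>337)
    print('mat',rect(d,dk,.06), dk.sum())
    kn=roi&(P[...,2]>.12)&(xx<345)
    mm=k&(xx<336); print('knob',rect(d,kn,.143),rect(d,mm,.143),kn.sum())
    ar=roi&(P[...,2]>.085)&(P[...,2]<.125)
    v,u=np.nonzero(ar); print('arm',P[ar].mean(0) if len(v) else 0,ar.sum(), rect(d,ar,.107))
E
```

```text
rack depth (array([ 0.46490029, -0.20951265]), array([0.10945815, 0.03766979]), -7.142852783203125) 838
bg [132 133 130] rack px [[[76, 81, 82], [67, 71, 71], [78, 82, 83], [83, 86, 86]], [[78, 82, 83], [78, 83, 84], [71, 76, 77], [68, 73, 73]]]
rack col (array([ 0.4179873 , -0.21968191]), array([0.01100862, 0.00429595]), -18.330421447753906) 12
mat (array([ 0.52098511, -0.40045173]), array([0.11085908, 0.03953902]), -63.70873260498047) 1095
knob (array([ 0.48445176, -0.32818064]), array([0.03587762, 0.03481492]), -26.768417358398438) (array([ 0.48713193, -0.32733652]), array([0.03854698, 0.03291606]), -0.6493988037109375) 343
arm [ 0.46419618 -0.34178799  0.10543337] 128 (array([ 0.46205796, -0.34543987]), array([0.02730702, 0.01413958]), 36.3762092590332)
```

Run:
```python
from m import *
for n in('top','side'):
    P=cloud(np.load(n+'0.npy',allow_pickle=True).item()).reshape(-1,3)
    for z0,z1 in((.08,.16),(.16,.3),(.3,.5),(.5,.8)):
        q=P[(P[:,2]>z0)&(P[:,2]<z1)&(P[:,0]>.25)&(P[:,0]<.8)&(P[:,1]>-.65)]
        for xa in np.arange(.25,.8,.1):
            w=q[(q[:,0]>=xa)&(q[:,0]<xa+.1)]
            if len(w)>15: print(n,z0,round(xa,2),'y %.2f..%.2f'%tuple(np.percentile(w[:,1],[2,98])),len(w))
```

```text
top 0.08 0.45 y -0.35..-0.01 985
top 0.08 0.55 y -0.64..-0.05 1658
top 0.08 0.65 y -0.52..-0.11 1330
top 0.08 0.75 y -0.43..-0.16 970
top 0.16 0.25 y -0.65..-0.62 35
top 0.16 0.45 y -0.04..0.09 2813
top 0.16 0.55 y -0.64..0.19 4569
top 0.16 0.65 y -0.52..-0.11 3086
top 0.16 0.75 y -0.19..-0.16 1004
top 0.3 0.25 y -0.64..-0.56 950
top 0.3 0.45 y -0.04..0.02 706
top 0.3 0.55 y -0.10..0.15 11341
top 0.3 0.65 y -0.60..0.14 16048
top 0.3 0.75 y -0.18..0.13 625
side 0.08 0.45 y -0.34..0.09 4347
side 0.08 0.55 y -0.63..0.21 5674
side 0.08 0.65 y 0.15..0.20 1986
side 0.08 0.75 y 0.13..0.15 442
side 0.16 0.25 y -0.65..-0.62 56
side 0.16 0.45 y -0.01..0.10 9423
side 0.16 0.55 y 0.06..0.21 26687
side 0.16 0.65 y 0.16..0.20 5144
side 0.3 0.25 y -0.65..-0.56 396
side 0.3 0.35 y 0.49..0.49 914
side 0.3 0.45 y -0.04..0.02 911
side 0.3 0.55 y -0.05..0.18 19383
side 0.3 0.65 y -0.57..0.19 14139
side 0.3 0.75 y -0.60..0.03 1568
```

jog_arm --rows '[[[6,9,0],[0,0,-10],0.65],[[12,18,0],[0,0,-20],0.65],[[18,27,0],[0,0,-27.5],0.65],[[21,32,0],[0,0,-27.5],0.65]]'

```text
clock: 0.6
position: [0.357, -0.3752, 0.2265]
ee_rot: [-3.135, 0.196, 0.0]
force: [0.2, -0.3, -0.0]
width: 0.66
gripper_force: 0.0
```

jog_arm --rows '[[[0,0,0],[0,0,0],0.65],[[0,0,0],[0,0,0],0.65]]'

```text
clock: 0.85
position: [0.3559, -0.3773, 0.2266]
ee_rot: [3.135, -0.192, -0.001]
force: [-0.3, -1.1, -0.2]
width: 0.652
gripper_force: 0.0
```

jog_arm --rows '[[[4,6,0],[0,0,0],0.65],[[8,11,0],[0,0,0],0.65],[[10.9,16.8,-2],[0,0,0],0.65],[[10.9,16.8,-6],[0,0,0],0.65],[[10.9,16.8,-12],[0,0,0],0.65],[[10.9,16.8,-14],[0,0,0],0.65],[[10.9,16.8,-14],[0,0,0],0.65]]'

```text
clock: 1.72
position: [0.4635, -0.2105, 0.0851]
ee_rot: [-3.135, 0.198, 0.006]
force: [-0.2, 0.1, 0.9]
width: 0.649
gripper_force: 0.0
```

Run:
```python
from h import *
print(arm.observe()['position'],arm.observe()['ee_rot'])
d=get('side'); t=get('top')
a=cv2.resize(d['img'][150:320,240:380],None,fx=3.5,fy=3.5,interpolation=cv2.INTER_CUBIC)
b=cv2.resize(t['img'][150:290,220:300],None,fx=3.5,fy=3.5,interpolation=cv2.INTER_CUBIC)
c=np.zeros((595,a.shape[1]+b.shape[1],3),np.uint8);c[:,:a.shape[1]]=a[:595];c[:b.shape[0],a.shape[1]:]=b
cv2.imwrite('pics/g1.png',c[:,:,::-1])
```

```text
[ 0.46346894 -0.21048319  0.08511445] [-3.13498986  0.19757081  0.00606792]
```

View pics/g1.png

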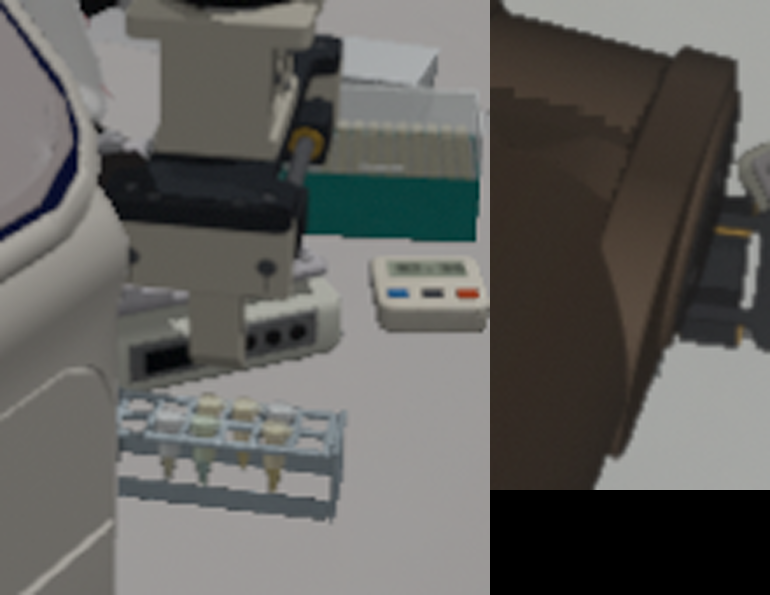

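The side view shows the fingers straddling the rack at mid-length (near finger at about (215,360) in the crop, rack below at (120–345, 400–515)); the top view is blocked by the arm. I'll go down and grip.

jog_arm --rows '[[[0.15,0.1,-4],[0,0,0],0.65],[[0.15,0.1,-7.3],[0,0,0],0.65],[[0.15,0.1,-7.3],[0,0,0],0.65],[[0.15,0.1,-7.3],[0,0,0],0.3],[[0.15,0.1,-7.3],[0,0,0],0.3],[[0.15,0.1,-7.3],[0,0,0],0.3],[[0.15,0.1,-7.3],[0,0,0],0.3]]' --newtons 25

```text
clock: 2.7
position: [0.4676, -0.2086, 0.0149]
ee_rot: [3.135, -0.194, 0.003]
force: [-0.9, 0.3, 9.4]
width: 0.402
gripper_force: 25.0
```

jog_arm --rows '[[[0,0,4],[0,0,0],0.3],[[0,0,9],[0,0,0],0.3],[[0,0,14],[0,0,0],0.3],[[0,0,19],[0,0,0],0.3],[[1,-3,20],[0,0,-8],0.3],[[2,-6,20],[0,0,-16],0.3],[[3,-9,20],[0,0,-24],0.3],[[3,-9,20],[0,0,-24],0.3]]'

```text
clock: 3.7
position: [0.4963, -0.3006, 0.2136]
ee_rot: [3.024, -0.848, -0.0]
force: [-0.3, 0.6, -2.5]
width: 0.403
gripper_force: 25.0
```

jog_arm --rows '[[[1,-4,0],[0,0,-9],0.3],[[2,-8,0],[0,0,-18],0.3],[[2.4,-9.9,0],[0,0,-27],0.3],[[2.4,-9.9,-2],[0,0,-32.2],0.3],[[2.4,-9.9,-3],[0,0,-32.2],0.3],[[2.4,-9.9,-3],[0,0,-32.2],0.3]]'

```text
clock: 4.45
position: [0.5203, -0.3958, 0.1829]
ee_rot: [-2.677, 1.643, 0.004]
force: [-0.4, 0.7, -1.5]
width: 0.401
gripper_force: 25.0
```

Run:
```python
from h import *
print(arm.observe()['position'],arm.observe()['ee_rot'])
d=get('side'); t=get('top'); np.save('side1.npy',d);np.save('top1.npy',t)
a=cv2.resize(d['img'][110:280,230:370],None,fx=3.5,fy=3.5,interpolation=cv2.INTER_CUBIC)
b=cv2.resize(t['img'][130:270,270:440],None,fx=2.2,fy=2.2,interpolation=cv2.INTER_CUBIC)
c=np.zeros((595,490+374,3),np.uint8);c[:,:490]=a[:595];c[:b.shape[0],490:]=b
cv2.imwrite('pics/g2.png',c[:,:800,::-1])
```

```text
[ 0.52033282 -0.39580983  0.18294354] [-2.6772838   1.64253781  0.00354433]
```

View pics/g2.png

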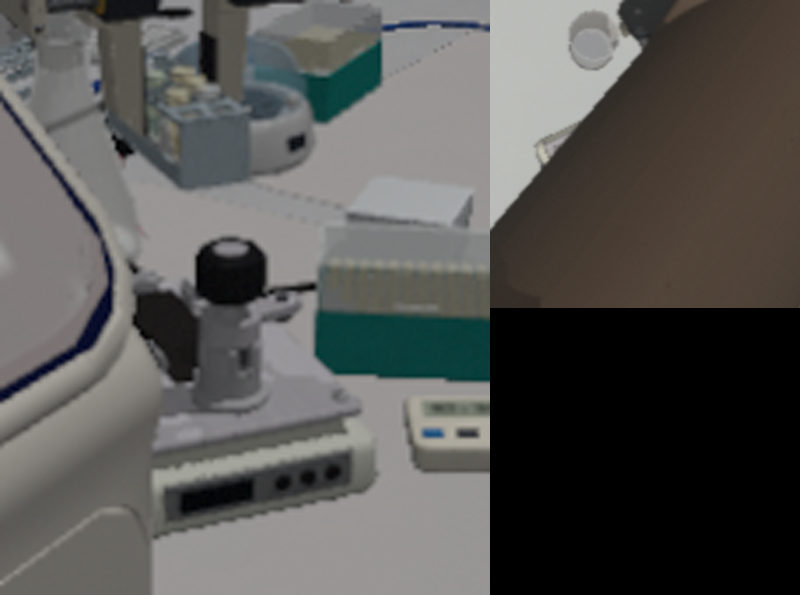

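Run:
```python
from h import *
d=np.load('side1.npy',allow_pickle=True).item(); P=cloud(d)
tcp=np.array([.5203,-.3958]); th=np.deg2rad(-63.5); R=np.array([[np.cos(th),np.sin(th)],[-np.sin(th),np.cos(th)]])
# rack end face
w=P[137:170,277:303].reshape(-1,3); L=(w[:,:2]-tcp)@R.T
k=(abs(L[:,0])<.075)&(abs(L[:,1])<.03)&(w[:,2]>.155)&(w[:,2]<.212)
f=k&(L[:,0]<-.045)
print(f.sum(),'x',np.percentile(L[f,0],[5,50,95]),'y',np.percentile(L[f,1],[1,50,99]),'z',np.percentile(w[f,2],[1,50,99]))
ff=f&(abs(L[:,0]-np.median(L[f,0]))<.004); print('tilt slope x vs y deg',np.rad2deg(np.arctan(np.polyfit(L[ff,1],L[ff,0],1)[0])))
print(plane(d,[[282.3,163.4],[300.9,160.6]],.168))
q=P.reshape(-1,3); k=(np.hypot(q[:,0]-.4845,q[:,1]+.328)<.03)&(q[:,2]>.139)&(q[:,2]<.15); t=q[k]
print('knob top',t.mean(0),t.min(0),t.max(0),k.sum())
print('fov knob px range', np.argwhere(k.reshape(420,560)).min(0),np.argwhere(k.reshape(420,560)).max(0))
```

```text
429 x [-0.05709165 -0.05481712 -0.05156466] y [-0.01941791 -0.00039371  0.0176629 ] z [0.16905511 0.1870888  0.20534015]
tilt slope x vs y deg -0.37920687323542757
[[ 0.51046912 -0.34327002  0.168     ]
 [ 0.4787525  -0.35893583  0.168     ]]
knob top [ 0.48580003 -0.32520509  0.14221993] [ 0.46833255 -0.34350974  0.13904229] [ 0.5029813  -0.30963243  0.14477736] 145
fov knob px range [177 286] [186 306]
```

jog_arm --rows '[[[0.05,-0.2,0],[0,0,0],0.3],[[0.05,-0.2,-2],[0,0,0],0.3],[[0.05,-0.2,-4],[0,0,0],0.3],[[0.05,-0.2,-6],[0,0,0],0.3],[[0.05,-0.2,-6],[0,0,0],0.3],[[0.05,-0.2,-6],[0,0,0],0.3]]'

```text
clock: 5.3
position: [0.5217, -0.3997, 0.1248]
ee_rot: [2.675, -1.647, 0.002]
force: [0.0, 0.7, -1.9]
width: 0.399
gripper_force: 25.0
```

jog_arm --rows '[[[-0.05,0.05,-2],[0,0,0],0.3],[[-0.05,0.05,-3.2],[0,0,0],0.3],[[-0.05,0.05,-3.6],[0,0,0],0.3],[[-0.05,0.05,-4.0],[0,0,0],0.3],[[-0.05,0.05,-4.4],[0,0,0],0.3],[[-0.05,0.05,-4.4],[0,0,0],0.3]]'

```text
clock: 6.05
position: [0.521, -0.399, 0.0801]
ee_rot: [2.675, -1.648, 0.001]
force: [0.5, -0.5, -0.5]
width: 0.404
gripper_force: 25.0
```

Run:
```python
from h import *
o=arm.observe(); print(o['position'],o['force'],o['ft_torque'])
d=get('side'); np.save('side2.npy',d)
a=cv2.resize(d['img'][130:260,255:345],None,fx=4.5,fy=4.5,interpolation=cv2.INTER_CUBIC)
cv2.imwrite('pics/g3.png',a[:,:,::-1])
```

```text
[ 0.521032   -0.39896789  0.08005045] [ 0.50070324 -0.49479878 -0.47804119] [0.11952998 0.0563401  0.01072346]
```

View pics/g3.png

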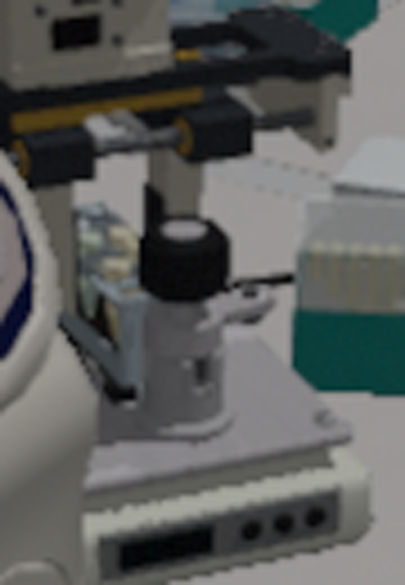

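The side view shows the rack behind the knob's post, over the black mat and about 5 mm above the deck. There's no contact force, so it is already below the tab tops. I'll go on down.

jog_arm --rows '[[[0,0,-0.3],[0,0,0],0.3],[[0,0,-0.6],[0,0,0],0.3],[[0,0,-0.7],[0,0,0],0.3],[[0,0,-0.7],[0,0,0],0.3]]'

```text
clock: 6.6
position: [0.5219, -0.3999, 0.0769]
ee_rot: [2.675, -1.648, 0.007]
force: [-7.2, 4.6, 30.5]
width: 0.404
gripper_force: 25.0
```

jog_arm --rows '[[[0,0,0.2],[0,0,0],0.3],[[0,0,0.2],[0,0,0],0.3],[[0,0,0.2],[0,0,0],0.6],[[0,0,0.2],[0,0,0],0.65],[[0,0,3],[0,0,0],0.65],[[0,0,7],[0,0,0],0.65],[[0,0,12],[0,0,0],0.65],[[0,0,12],[0,0,0],0.65]]'

```text
clock: 7.6
position: [0.5226, -0.4001, 0.1969]
ee_rot: [2.675, -1.648, 0.011]
force: [0.7, -0.1, -0.9]
width: 0.648
gripper_force: 0.0
```

jog_arm --rows '[[[-3,6,0],[0,0,0],0.65],[[-6,12,0],[0,0,0],0.65],[[-9,18,0],[0,0,0],0.65],[[-10,20,0],[0,0,0],0.65]]'

```text
clock: 8.1
position: [0.4186, -0.1956, 0.1918]
ee_rot: [-2.677, 1.645, 0.004]
force: [0.4, -0.4, 0.3]
width: 0.65
gripper_force: 0.0
```

Run:
```python
from m import *
o=arm.observe(); print(o['position'],o['force'],o['width'])
t=get('top'); np.save('top2.npy',t); P=cloud(t)
b=cv2.resize(t['img'][130:270,270:440],None,fx=4,fy=4,interpolation=cv2.INTER_CUBIC)
cv2.imwrite('pics/g4.png',b[:,:,::-1])
th=np.deg2rad(-63.5); R=np.array([[np.cos(th),np.sin(th)],[-np.sin(th),np.cos(th)]])
q=P.reshape(-1,3); L=(q[:,:2]-[.5205,-.4])@R.T
k=(abs(L[:,0])<.06)&(abs(L[:,1])<.03)
m=k&(q[:,2]>.085)&(q[:,2]<.12)
print(m.sum()); 
mm=cv2.morphologyEx(m.reshape(420,560).astype(np.uint8),cv2.MORPH_CLOSE,np.ones((9,9))); print(rect(t,mm,.098))
k2=m&(q[:,2]<.102)
for lo,hi in((-.056,-.03),(-.03,0),(0,.03),(.03,.056)):
    for s in(-1,1):
        w=k2&(L[:,0]>lo)&(L[:,0]<hi)&(L[:,1]*s>.012); print(lo,s,w.sum(),np.median(q[w,2]) if w.any() else 0)
```

```text
[ 0.41859396 -0.19561977  0.1917753 ] [ 0.41906885 -0.3746306   0.25343598] 0.6500740601717223
992
(array([ 0.51956055, -0.39761067]), array([0.11153959, 0.03767564]), -62.800086975097656)
-0.056 -1 30 0.10052051013067816
-0.056 1 26 0.10110126853039594
-0.03 -1 47 0.099275184061824
-0.03 1 42 0.0996601721476696
0 -1 47 0.09785327462967792
0 1 49 0.09790289266447644
0.03 -1 38 0.09639569415327445
0.03 1 43 0.09635828142787381
```

View pics/g4.png

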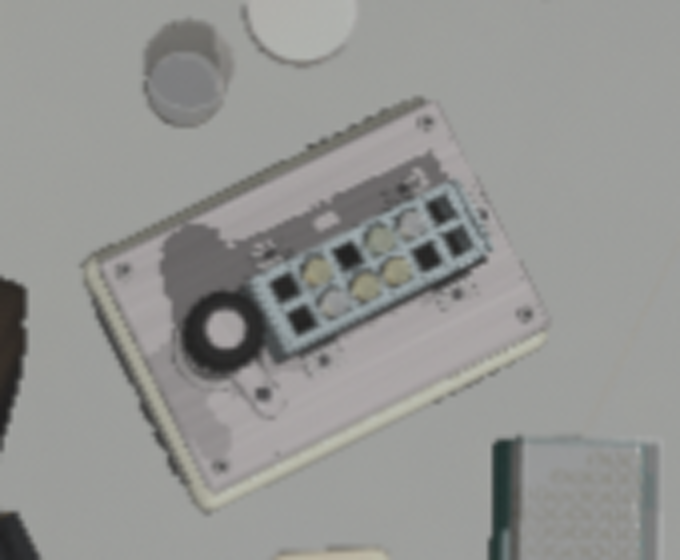

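The top view shows the rack in the nest with its knob-side end about 5 mm high, sitting on the end tab by the knob at about (275,300) in the crop. It lies 2.5 mm too close to the knob. I'll regrip it and shift it away.

jog_arm --rows '[[[3,-6,0],[0,0,0],0.65],[[6,-12,0],[0,0,0],0.65],[[9,-18,0],[0,0,0],0.65],[[10,-20,0],[0,0,0],0.65],[[10,-20,0],[0,0,0],0.65],[[10,-20,-5],[0,0,0],0.65],[[10,-20,-10],[0,0,0],0.65],[[10,-20,-10],[0,0,0],0.65]]'

```text
clock: 9.15
position: [0.5179, -0.3955, 0.0887]
ee_rot: [-2.675, 1.646, 0.014]
force: [-0.4, 0.2, -0.3]
width: 0.65
gripper_force: 0.0
```

jog_arm --rows '[[[0,0,-1.7],[0,0,0],0.65],[[0,0,-1.7],[0,0,0],0.65],[[0,0,-1.7],[0,0,0],0.3],[[0,0,-1.7],[0,0,0],0.3],[[0,0,-1.7],[0,0,0],0.3]]' --newtons 12

```text
clock: 9.78
position: [0.5211, -0.3989, 0.0765]
ee_rot: [-2.675, 1.647, -0.002]
force: [-0.4, 0.7, 2.1]
width: 0.409
gripper_force: 12.0
```

jog_arm --rows '[[[0,0,0.2],[0,0,0],0.3],[[0.07,-0.13,0.2],[0,0,0],0.3],[[0.13,-0.27,0.2],[0,0,0],0.3],[[0.13,-0.27,0],[0,0,0],0.3],[[0.13,-0.27,-0.2],[0,0,0],0.3],[[0.13,-0.27,-0.4],[0,0,0],0.3],[[0.13,-0.27,-0.4],[0,0,0],0.3]]'

```text
clock: 10.65
position: [0.5221, -0.4013, 0.0727]
ee_rot: [-2.675, 1.647, -0.001]
force: [-2.6, 2.4, 8.2]
width: 0.408
gripper_force: 12.0
```

jog_arm --rows '[[[0,0,0],[0,0,0],0.65],[[0,0,0],[0,0,0],0.65],[[0,0,5],[0,0,0],0.65],[[0,0,10],[0,0,0],0.65],[[-2,4,12],[0,0,0],0.65],[[-5,10,12],[0,0,0],0.65],[[-8,16,12],[0,0,0],0.65],[[-10,20,12],[0,0,0],0.65]]'

```text
clock: 11.65
position: [0.4209, -0.1994, 0.1918]
ee_rot: [-2.675, 1.647, -0.0]
force: [1.3, 0.2, 0.5]
width: 0.649
gripper_force: 0.0
```

```bash
cat > chk.py <<'E'
from m import *
o=arm.observe(); print(o['position'],o['force'],o['width'])
t=get('top'); np.save('top3.npy',t); P=cloud(t)
th=np.deg2rad(-63.5); R=np.array([[np.cos(th),np.sin(th)],[-np.sin(th),np.cos(th)]])
q=P.reshape(-1,3); L=(q[:,:2]-[.5205,-.4])@R.T
k=(abs(L[:,0])<.065)&(abs(L[:,1])<.03)
m=k&(q[:,2]>.085)&(q[:,2]<.12)
mm=cv2.morphologyEx(m.reshape(420,560).astype(np.uint8),cv2.MORPH_CLOSE,np.ones((9,9))); r=rect(t,mm,.098); print(m.sum(),r,'nest-frame',(r[0]-[.5205,-.4])@R.T)
k2=m&(q[:,2]<.102)
for lo,hi in((-.056,-.03),(-.03,0),(0,.03),(.03,.056)):
    print(lo,[np.round(np.median(q[k2&(L[:,0]>lo)&(L[:,0]<hi)&(L[:,1]*s>.012),2]),4) for s in(-1,1)])
for a in((-.055,0),(0,.055)): # deck both sides
    w=(L[:,0]>a[0])&(L[:,0]<a[1])&(abs(L[:,1])>.035)&(abs(L[:,1])<.05); print('deck',np.median(q[w,2]))
E
python3 chk.py
```

```text
[ 0.42093843 -0.19938637  0.19175026] [1.29968112 0.22297429 0.48263881] 0.6487843218916677
966 (array([ 0.52010908, -0.40034292]), array([0.11096801, 0.03763527]), -62.92076301574707) nest-frame [ 0.00013246 -0.00050286]
-0.056 [np.float64(0.0956), np.float64(0.0952)]
-0.03 [np.float64(0.0955), np.float64(0.0946)]
0 [np.float64(0.0952), np.float64(0.0956)]
0.03 [np.float64(0.0947), np.float64(0.0955)]
deck 0.057933359305233925
deck 0.05801429897628748
```

Rack is now level (top 37.3 mm above the deck at both ends) and centred. Next is the knob.

jog_arm --rows '[[[2.5,-5,0],[0,0,0],0.75],[[5,-10,0],[0,0,0],0.75],[[6.3,-12.8,0],[0,0,0],0.75],[[6.3,-12.8,0],[0,0,0],0.75],[[6.3,-12.8,-3],[0,0,0],0.75],[[6.3,-12.8,-3],[0,0,0],0.75],[[6.3,-12.8,-3],[0,0,0],0.75]]'

```text
clock: 12.58
position: [0.4852, -0.3289, 0.1625]
ee_rot: [-2.675, 1.647, -0.0]
force: [0.5, 0.0, 0.3]
width: 0.751
gripper_force: 0.0
```

jog_arm --rows '[[[0,0.05,-2.5],[0,0,0],0.75],[[0,0.05,-4.8],[0,0,0],0.75],[[0,0.05,-4.8],[0,0,0],0.75],[[0,0.05,-4.8],[0,0,0],0.3],[[0,0.05,-4.8],[0,0,0],0.3],[[0,0.05,-4.8],[0,0,0],0.3],[[0,0.05,-4.8],[0,0,0],0.3]]' --newtons 40

```text
clock: 13.45
position: [0.4861, -0.3287, 0.1144]
ee_rot: [-2.674, 1.647, -0.003]
force: [1.9, 0.6, 2.0]
width: 0.382
gripper_force: 40.0
```

jog_arm --rows '[[[0,0,0.5],[0,0,0],0.3],[[0,0,1.0],[0,0,0],0.3],[[0,0,1.5],[0,0,0],0.3],[[0,0,1.5],[0,0,0],0.3],[[0,0,1.5],[0,0,0],0.3]]'

```text
clock: 14.08
position: [0.4859, -0.3286, 0.1292]
ee_rot: [-2.675, 1.646, -0.002]
force: [5.1, 1.7, 1.9]
width: 0.384
gripper_force: 40.0
```

jog_arm --rows '[[[0,0,0],[0,0,10],0.3],[[0,0,0],[0,0,20],0.3],[[0,0,0],[0,0,30],0.3],[[0,0,0],[0,0,40],0.3],[[0,0,0],[0,0,50],0.3],[[0,0,0],[0,0,60],0.3],[[0,0,0],[0,0,70],0.3],[[0,0,0],[0,0,80],0.3]]'

```text
clock: 15.08
position: [0.4864, -0.3285, 0.1292]
ee_rot: [3.106, 0.467, 0.004]
force: [5.5, 2.2, 0.2]
width: 0.382
gripper_force: 40.0
```

Run:
```python
from h import *
o=arm.observe(); print(o['position'],o['ee_rot'],o['force'],o['ft_torque'])
d=get('side'); np.save('side4.npy',d)
a=cv2.resize(d['img'][120:250,255:345],None,fx=4.5,fy=4.5,interpolation=cv2.INTER_CUBIC)
cv2.imwrite('pics/g5.png',a[:,:,::-1])
```

```text
[ 0.48637031 -0.32850969  0.1292018 ] [3.10607518 0.46710412 0.00370096] [5.48007729 2.204993   0.24627351] [ 0.49216308 -1.52126715 -0.07604579]
```

View pics/g5.png

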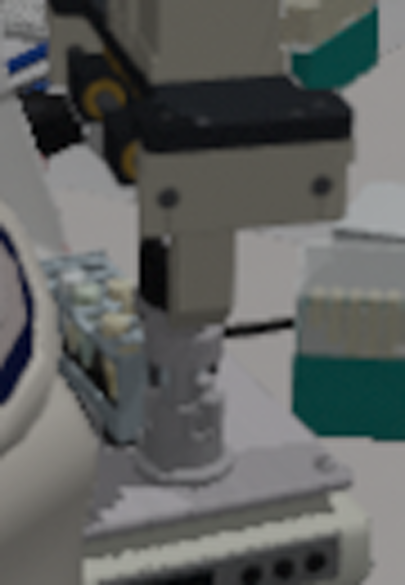

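jog_arm --rows '[[[0,0,0],[0,0,0],0.3],[[0,0,-0.4],[0,0,0],0.3],[[0,0,-0.8],[0,0,0],0.3],[[0,0,-1.1],[0,0,0],0.3],[[0,0,-1.3],[0,0,0],0.3],[[0,0,-1.4],[0,0,0],0.3],[[0,0,-1.4],[0,0,0],0.3]]'

```text
clock: 16.0
position: [0.4866, -0.3284, 0.1164]
ee_rot: [3.107, 0.459, 0.004]
force: [1.6, 6.0, 13.6]
width: 0.384
gripper_force: 40.0
```

jog_arm --rows '[[[0,0,-0.1],[0,0,0],0.3],[[0,0,-0.15],[0,0,0],0.3],[[0,0,-0.15],[0,0,0],0.3]]'

```text
clock: 16.38
position: [0.4867, -0.3284, 0.1159]
ee_rot: [3.106, 0.459, 0.005]
force: [0.4, 7.0, 22.8]
width: 0.385
gripper_force: 40.0
```

jog_arm --rows '[[[0,0,0.1],[0,0,0],0.3],[[0,0,0.1],[0,0,0],0.65],[[0,0,0.1],[0,0,0],0.65],[[0,0,0.1],[0,0,0],0.65],[[0,0,3],[0,0,0],0.65],[[0,0,7],[0,0,0],0.65],[[0,0,9],[0,0,0],0.65],[[0,0,9],[0,0,0],0.65]]'

```text
clock: 17.38
position: [0.4855, -0.3296, 0.2046]
ee_rot: [3.106, 0.456, 0.003]
force: [0.1, 0.7, -0.6]
width: 0.65
gripper_force: 0.0
```

jog_arm --rows '[[[-3,5,0],[0,0,0],0.65],[[-6,10,0],[0,0,0],0.65],[[-9,15,0],[0,0,0],0.65],[[-9,16,0],[0,0,0],0.65],[[-9,16,0],[0,0,0],0.65]]'

```text
clock: 18.0
position: [0.3951, -0.1687, 0.2028]
ee_rot: [3.108, 0.459, -0.001]
force: [0.8, -0.5, 0.3]
width: 0.652
gripper_force: 0.0
```

```bash
python3 chk.py
python3 - <<'E'
from m import *
t=np.load('top3.npy',allow_pickle=True).item(); P=cloud(t); d=get('side'); S=cloud(d).reshape(-1,3)
t0=np.load('side0.npy',allow_pickle=True).item(); S0=cloud(t0).reshape(-1,3)
for s in(S0,S,cloud(np.load('top0.npy',allow_pickle=True).item()).reshape(-1,3),P.reshape(-1,3)):
    k=(np.hypot(s[:,0]-.4848,s[:,1]+.328)<.014)&(s[:,2]>.13)&(s[:,2]<.17); print('knob top z',np.median(s[k,2]),k.sum())
q=P.reshape(-1,3); k=(np.hypot(q[:,0]-.4845,q[:,1]+.328)<.05)&(np.hypot(q[:,0]-.4845,q[:,1]+.328)>.021)&(q[:,2]>.1035)&(q[:,2]<.125)
m=k.reshape(420,560); print('arm',m.sum(),rect(t,m,.109),q[k].mean(0))
a=cv2.resize(d['img'][120:250,255:345],None,fx=4,fy=4,interpolation=cv2.INTER_CUBIC)
b=cv2.resize(t['img'][150:280,280:390],None,fx=4,fy=4,interpolation=cv2.INTER_CUBIC)
cv2.imwrite('pics/g6.png',np.hstack([a,b])[:,:,::-1])
E
```

```text
[ 0.39506035 -0.16872302  0.20284005] [ 0.82025886 -0.4951746   0.32108863] 0.6521754936945656
991 (array([ 0.51929946, -0.39875947]), array([0.11425499, 0.03763527]), -62.92076301574707) nest-frame [-0.00164587 -0.00052088]
-0.056 [np.float64(0.0956), np.float64(0.0954)]
-0.03 [np.float64(0.0961), np.float64(0.0949)]
0 [np.float64(0.0947), np.float64(0.0958)]
0.03 [np.float64(0.0952), np.float64(0.0952)]
deck 0.057848179792835866
deck 0.0578720256094025
knob top z 0.1426932479628166 111
knob top z 0.14472635113472399 111
knob top z 0.14180474206786237 201
knob top z 0.1435960501942738 205
arm 83 (array([ 0.49929224, -0.35581638]), array([0.02312172, 0.0133253 ]), -59.13197708129883) [ 0.49956731 -0.35642006  0.10780956]
```

View pics/g6.png

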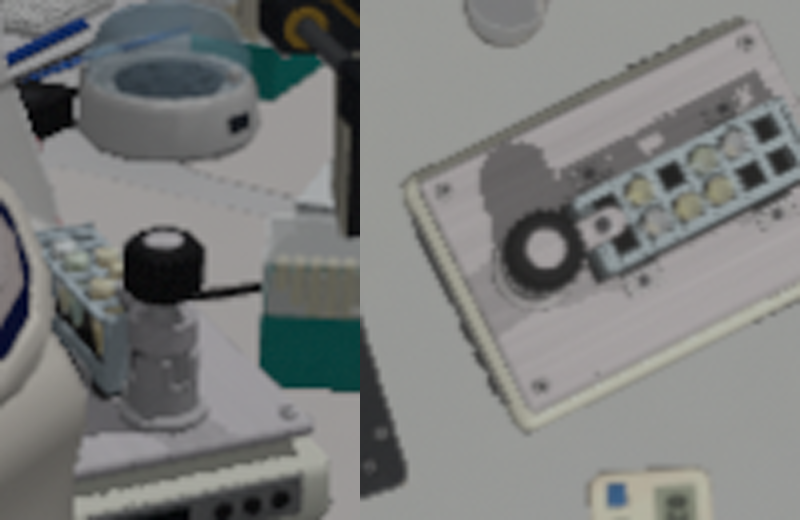

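The top view shows the clamp arm over the rack end, from the knob at (545,250) to (610,220). The knob top is 2 mm above home in both views, so it is locked with the pad on the level rack. The gripper is clear.

```bash
python3 -c "
from cell import arm
print(arm.sign_off())"
```

```text
the job is handed in; nothing more can be done
None
```

The rack is seated level in the nest and clamped: the arm points over its end, the knob is pushed down and locked about 2 mm above home with the pad on the rack, and I handed the job in at about 18 s.

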